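# Lock the filter cartridge into the sprayer blower

### The job

Fit the filter cartridge that has two lugs into the socket on top of the black sprayer blower: push it straight in with its lugs through the two notches until it is fully home, then twist it clockwise (seen from above) about a quarter turn so that it is locked, and let go. Leave the other cartridge, the one with three lugs, standing where it is.

Things in the scene. Friction and masses are not known exactly. Their poses are not given: they have to be found in the camera images.
- cartridge: Filter cartridge to fit: white, loose, upright, 0.18 kg. Drum 54 mm across, 45 high; on it a grip bar 50 long, 16 wide, 35 high (80 tall overall). At the foot two opposite lugs 18 wide, 10 high, reaching 45 mm from the axis. Origin: centre of the underside; z up; x along the lugs and along the bar (grip it across, along y). A half turn about z makes no difference.
- socket (a point): Centre of the socket's floor in the blower, 40 mm above the locker top; z up, x through the two notches (a half turn makes no difference). Mouth: eight-sided hole 70 mm across, plus two opposite notches 36 wide reaching 53 mm from the centre. Lip 8 thick, its underside 18 mm above the floor: lugs standing on the floor turn freely under it. No spring. Locked: lugs along y.
- blower: Black box 150 x 150 mm, 66 high, aluminium top with the socket in its middle, fixed to the locker top; a steel hose stub 35 mm long sticks out at its -x side. Origin: centre of its underside; x as the socket's. Hidden stops under the lip block lugs from turning counter-clockwise out of the notches, and end the clockwise turn at about 90 degrees (10 more or less).
- other_cartridge: Another white cartridge, loose: the same drum and grip bar, but three lugs at 120 degrees, so it does not fit. Leave it alone. Origin: centre of its underside; z up; x along the bar and one lug.
Mind the look-alikes: they are no part of the job. What is shaped like the cartridge but blue or red is not meant.

How it is judged:
On the way:
1. the two-lugged cartridge stands in the socket with its lugs below the lip (origin less than 7 mm above the floor, within 15 mm of the centre), its lugs still in line with the notches within 23 degrees (z of cartridge in the frame of socket below 0.007 m and horizontal distance between cartridge and socket below 0.015 m and angle between the x axis of cartridge and the x axis of socket, either way round below 0.4 rad), for 0.1 s.
At the end, for the whole second after the job is handed in: The two-lugged cartridge rests upright (within 7 degrees) on the socket's floor (within 4 mm), within 15 mm of its centre, at rest, its lugs turned under the lip to within 24 degrees of the socket's y axis; the other cartridge stands within 30 mm of its start (z of cartridge in the frame of socket below 0.004 m and horizontal distance between cartridge and socket below 0.015 m and angle between the x axis of cartridge and the y axis of socket, either way round below 0.42 rad and angle between cartridge's own z axis and vertical below 0.12 rad and linear speed of cartridge below 0.02 m/s and distance of other_cartridge from where it was at the start of the episode below 0.03 m); the robot touches nothing.
It fails at once if the three-lugged cartridge is moved more than 30 mm or tipped over (distance of other_cartridge from where it was at the start of the episode above 0.03 m or angle between other_cartridge's own z axis and vertical above 0.35 rad).
It also fails if it takes over 45 s, if anything falls off the work surface, if the arm or the gripper's body presses on something with over 40 N, if the wrist force passes 120 N, or if a joint passes its speed limit or range.

### The arm

A 6-joint arm with a two-finger parallel gripper is mounted at the origin on the work surface. World frame = base frame: x ahead of the robot, y to its left, z up, the work surface at z = 0. Lengths are in m, angles in rad, forces in N, time in s.
With the tool pointing down it reaches from about 0.375 to 0.9 m from the base axis. Payload 3.1 kg.
Tool frame: the origin (TCP) lies between the finger pads; the fingertips stand 22 mm ahead of it and the grasp point (between the pads) lies 3 mm ahead of it; z points along the fingers, y is the line along which they close (so a half turn about z gives the same grasp; the last joint's range is limited). The gripper opens to 87 mm and grips with 3 to 60 N. Pads are 19 mm wide; open, the fingers measure 117 mm over their backs; the gripper's body (75 mm by 190 mm) begins 51 mm behind the grasp point.
Start: joints at [-1.444, 0.527, 1.433, -0, 1.181, -0.178], TCP at [0.188, -0.596, 0.245] pointing down, gripper open.
Joint ranges: [-3.08, 3.08], [-0.75, 2.2], [0.22, 2.44], [-1.43, 4.57], [0, 2.65], [-2.85, 2.85]. Speed limits (rad/s): [2.79, 2.79, 3.14, 3.14, 3.14, 3.14].

### API

Orientations are given as a unit quaternion [x, y, z, w].
In Python, from rig import robot gives the robot as it stands.
- The arm moves only by the tool move_arm, never from a script. Its argument "series" is text: rows parted by semicolons, each of 6 numbers parted by spaces: the shift along the tool's x, y, z in mm, then the turn, a rotation vector about the tool's x, y, z in degrees. In form: dx dy dz ax ay az; .... A call has 1 to 8 rows; each row is the pose to reach, as a shift and turn from the pose commanded when the call began, along the tool's axes at that moment; what a row does not reach only later rows make up. A row lasts 1/12 s, in which the tool goes at most 41.7 mm and 7.16 degrees, less where a joint would pass 70% of its speed; a pose out of reach is approached as far as the arm can. A call with a gripper value outside its range is refused whole. "jaw" is the opening, from 0 (shut) to 1 (fully open), set as the call begins (left out, the last holds). The fingers move at their own pace and stop on an object; "newtons" is the grip in N (left out, the last holds). Time passes only in rows, so rows that repeat a pose let the fingers close. It gives the time, the measured TCP pose, the force, the opening and the grip force at its end, in the units of the state.
- robot.get_obs(): the state, without advancing time (a new reading comes with each control period).
- robot.camera(name): name is "scene" or "top" or "wrist"; returns a dict with "img" (384x512x3 uint8, red, green, blue), "mtx" (3x3 intrinsics, pixels), "world_to_cam" (4x4, takes a point from world to camera coordinates). Camera axes: x right, y down, z forward; pixel columns grow to the right and rows downward; lengths in m; the calibration is good to about 2 mm. A picture is of the moment at which its call begins. There is no depth.
- robot.hand_in(): hands the job in; it is judged then, once.
Trained networks look in a picture, given as the dict that the camera call returned (one of the last four; its "shot" number tells which), for a name from the list of things; names that differ only in an ending like _2 or _b are one class to them, and where a whole thing is asked for, a point or a joint stands for the part that bears it (a point fixed in the world has none). Each returns a list of dicts, best first, with "p" (0 to 1); they miss things now and then, are a little off and sometimes report something else, mostly with a low value. They report only what shows in the picture. A call takes as long as a camera call. They do not tell look-alikes from the thing itself.
- robot.search_frame(picture, thing): "xyz" ([x, y, z] in m, in world coordinates, good to about 4 mm: the middle of the surface that is visible of it).
- robot.tip_of(picture, thing): "xyz" ([x, y, z] in m, in world coordinates, good to about 4 mm: a listed point, or the origin of a listed thing).
The state is a dict: "time": time; "q": joint angles; "joint_velocities": joint speeds; "joint_torque": joint torques, N m; "position": TCP position; "tool_rot": TCP orientation; "ft_force": force on the tool from outside, world axes, zero at the start; "moment": the same for the moment, N m; "grip_width": finger opening in m; "grip_force": force on a finger pad.
Only numpy, scipy, OpenCV 4.12 (cv2) and the standard library are available. Lean on these libraries where they do the work, as an engineer would, in place of code of your own. Each camera call takes 0.05 s, during which the arm holds its last target. There are 200 camera calls.

## Working session

There is one attempt and no reset: what is moved stays moved. The work goes in short steps, Python scripts to look and compute and a tool call to move; the robot and the scene stay as the last step left them, time stands still between calls to the robot, and variables do not carry over. Pictures are saved under pics/ and viewed, at most 10 in all, crops included, and the job is handed in when it is done.

Besides the shell and the picture viewer there is one more tool, called after "Request:" as name(argument=value, ...) on one line, values as JSON. move_arm: Moves the arm, as the interface text tells. Its arguments: {"type":"object","properties":{"series":{"type":"string"},"jaw":{"type":"number"},"newtons":{"type":"number"}},"required":["series"]}

```bash
mkdir -p pics; python3 - <<'E'
from rig import robot
import cv2,numpy as np
o=robot.get_obs(); print(o['time'],o['position'],o['tool_rot'])
P=[]
for n in ["scene","top"]:
    p=robot.camera(n); P.append(p['img'])
    cv2.imwrite(f"pics/{n}0.png",p['img'][:,:,::-1])
    for t in ["cartridge","other_cartridge","blower","socket"]:
        for r in robot.tip_of(p,t): print(n,t,np.round(r['xyz'],3),round(r['p'],2))
E
```

```text
0.0 [ 0.18751062 -0.59548464  0.24358924] [ 9.88407487e-01  1.51820642e-01  1.25813026e-05 -1.06432180e-03]
scene cartridge [ 0.521  0.205 -0.   ] 0.84
scene cartridge [0.625 0.087 0.002] 0.82
scene cartridge [0.654 0.211 0.002] 0.57
scene other_cartridge [0.433 0.099 0.001] 0.94
scene blower [ 0.507 -0.143  0.   ] 0.74
scene socket [ 0.511 -0.149  0.041] 0.67
top cartridge [0.627 0.087 0.002] 0.87
top cartridge [ 0.655  0.21  -0.006] 0.85
top cartridge [ 0.522  0.201 -0.001] 0.8
top other_cartridge [0.432 0.096 0.   ] 0.57
top blower [ 0.505 -0.151  0.001] 0.7
top socket [ 0.507 -0.15   0.039] 0.74
```

View pics/top0.png

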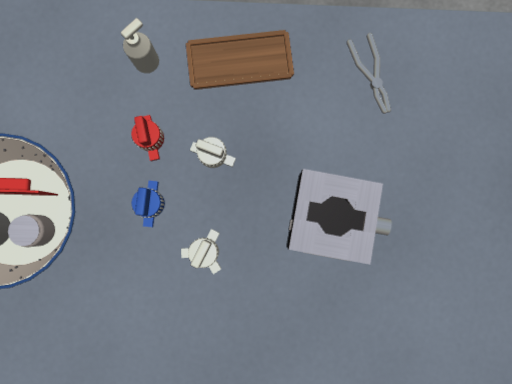

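View pics/scene0.png

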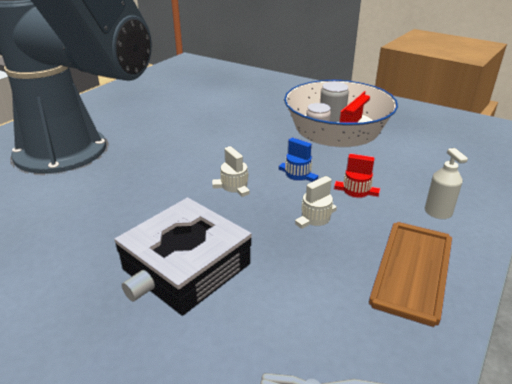

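The top picture shows the two-lugged white cartridge at about (211,152) with lugs at (195,147) and (230,160). The three-lugged one is at (202,253), and the socket is at (337,216) with notches left and right. The scene picture agrees with this. Next I'll measure the angles.

```bash
cat > h.py <<'E'
import numpy as np,cv2
from rig import robot
def ray(p,uv,z):
    M=np.linalg.inv(p['world_to_cam']); d=M[:3,:3]@np.linalg.inv(p['mtx'])@[uv[0],uv[1],1]; c=M[:3,3]
    return c+d*(z-c[2])/d[2]
def proj(p,X):
    q=p['world_to_cam']@np.r_[X,1]; q=p['mtx']@q[:3]; return q[:2]/q[2]
E
python3 - <<'E'
from h import *
p=robot.camera("top"); im=p['img']
g=im.astype(int)
# socket hole
m=((g.max(2)<40)).astype(np.uint8); m[:, :295]=0; m[:,375:]=0; m[:180]=0;m[255:]=0
n,l,s,c=cv2.connectedComponentsWithStats(m); k=1+np.argmax(s[1:,4])
pts=np.argwhere(l==k)[:,::-1]; r=cv2.minAreaRect(pts.astype(np.float32)); b=cv2.boxPoints(r)
W=np.array([ray(p,x,.066) for x in b]); print("hole",s[k],W.mean(0),np.round(W,3).tolist())
W=np.array([ray(p,x,.066)[:2] for x in pts]); w,v=np.linalg.eigh(np.cov(W.T)); print("hole pca",W.mean(0),v[:,1],np.degrees(np.arctan2(*v[::-1,1])))
t=((g.min(2)>120)).astype(np.uint8); t[:,:290]=0;t[:,385:]=0;t[:165]=0;t[268:]=0
q=np.argwhere(t)[:,::-1].astype(np.float32); r=cv2.minAreaRect(q); W=np.array([ray(p,x,.066) for x in cv2.boxPoints(r)]); print("top",W.mean(0),W[:,:2].tolist())
z=cv2.resize(im[125:180,175:250],None,fx=8,fy=8,interpolation=cv2.INTER_CUBIC); 
z2=cv2.resize(im[165:270,285:395],None,fx=4,fy=4,interpolation=cv2.INTER_CUBIC)
cv2.imwrite("pics/c1.png",z[:,:,::-1]);
# white cart mask: lug angle
m=(g.min(2)>135).astype(np.uint8); m[:,:175]=0;m[:,250:]=0;m[:125]=0;m[180:]=0
P=np.argwhere(m)[:,::-1]; W=np.array([ray(p,x,.005)[:2] for x in P]); C=np.array([.627,.087])
d=np.linalg.norm(W-C,axis=1); print(len(P), W[d>.036].round(3).tolist())
E
```

```text
hole [295 180   5  28  43] [ 0.54596808 -0.07445527  0.066     ] [[0.521, -0.069, 0.066], [0.571, -0.077, 0.066], [0.571, -0.08, 0.066], [0.521, -0.072, 0.066]]
hole pca [ 0.54744284 -0.07476375] [-0.99007242  0.14055821] 171.91985140896733
top [ 0.50642975 -0.1529872   0.066     ] [[0.4443079206273066, -0.05575826334705464], [0.5950186830957769, -0.08061987441983642], [0.5684046540960719, -0.25183673891866537], [0.4179877509335662, -0.22373391644927554]]
729 [[0.654, 0.118], [0.654, 0.116], [0.654, 0.114], [0.652, 0.12], [0.652, 0.118], [0.652, 0.116], [0.652, 0.114], [0.65, 0.12], [0.65, 0.118], [0.65, 0.116], [0.647, 0.13], [0.647, 0.128], [0.648, 0.126], [0.648, 0.124], [0.648, 0.122], [0.648, 0.12], [0.648, 0.118], [0.645, 0.13], [0.645, 0.128], [0.645, 0.126], [0.646, 0.124], [0.646, 0.122], [0.646, 0.12], [0.643, 0.129], [0.643, 0.127], [0.643, 0.125], [0.644, 0.124], [0.644, 0.122], [0.644, 0.12], [0.641, 0.131], [0.641, 0.129], [0.641, 0.127], [0.641, 0.125], [0.642, 0.123], [0.642, 0.121], [0.639, 0.131], [0.639, 0.129], [0.639, 0.127], [0.639, 0.125], [0.639, 0.123], [0.64
[... 498 characters left out ...]
049], [0.62, 0.047], [0.62, 0.045], [0.618, 0.051], [0.618, 0.049], [0.618, 0.047], [0.618, 0.045], [0.618, 0.043], [0.616, 0.053], [0.616, 0.051], [0.616, 0.049], [0.616, 0.047], [0.616, 0.045], [0.616, 0.043], [0.614, 0.053], [0.614, 0.051], [0.614, 0.049], [0.614, 0.047], [0.614, 0.045], [0.612, 0.053], [0.612, 0.051], [0.612, 0.049], [0.612, 0.047], [0.612, 0.045], [0.61, 0.055], [0.61, 0.053], [0.61, 0.051], [0.61, 0.049], [0.61, 0.047], [0.607, 0.057], [0.608, 0.055], [0.608, 0.053], [0.608, 0.051], [0.608, 0.049], [0.608, 0.047], [0.605, 0.056], [0.606, 0.054], [0.606, 0.052], [0.606, 0.05], [0.606, 0.049], [0.606, 0.047], [0.604, 0.054], [0.604, 0.052], [0.604, 0.05], [0.604, 0.048]]
```

View pics/c1.png

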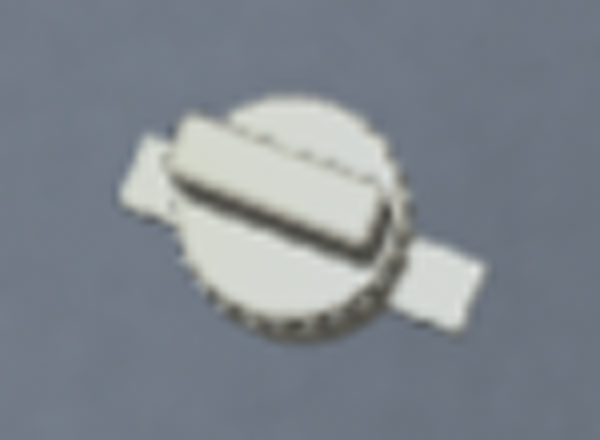

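The crop shows the two-lugged cartridge with lug end middles at about (135,166) and (472,298), and the bar parallel to them.

```bash
python3 - <<'E'
from h import *
p=robot.camera("top"); g=p['img'].astype(int)
a,b=[ray(p,(175+x/8-.4,125+y/8-.4),.01) for x,y in [(135,166),(472,298)]]
print("cart",(a+b)/2,np.linalg.norm(a-b),np.degrees(np.arctan2(*(a-b)[1::-1])))
m=(g.max(2)<75).astype(np.uint8); m[:,:300]=0;m[:,372:]=0;m[:185]=0;m[250:]=0
n,l,s,c=cv2.connectedComponentsWithStats(m); k=l[216,337]; print(k,s[k],g[216,337],g[190,340])
q=np.argwhere(l==k)[:,::-1].astype(np.float32); r=cv2.minAreaRect(q); W=np.array([ray(p,x,.066)[:2] for x in cv2.boxPoints(r)])
print("hole",W.mean(0),[np.linalg.norm(W[i]-W[i-1]) for i in range(2)],[np.degrees(np.arctan2(*(W[i]-W[i-1])[::-1])) for i in range(2)])
W=np.array([ray(p,x,.066)[:2] for x in q]);w,v=np.linalg.eigh(np.cov(W.T)); print(W.mean(0),np.degrees(np.arctan2(*v[::-1,1])))
o=robot.get_obs(); from scipy.spatial.transform import Rotation as R
print(R.from_quat(o['tool_rot']).as_matrix().round(3))
E
```

```text
cart [0.62447754 0.08744042 0.01      ] 0.08961659580273593 70.29517325607016
1 [ 307  197   59   39 1491] [51 50 51] [163 164 175]
hole [ 0.50726616 -0.14742478] [np.float64(0.10278094876272217), np.float64(0.06706118378667522)] [np.float64(81.42796486800253), np.float64(-9.25536137717253)]
[ 0.50729488 -0.1472567 ] 81.23573014360468
[[ 0.954  0.3   -0.   ]
 [ 0.3   -0.954 -0.   ]
 [-0.     0.    -1.   ]]
```

Request:
move_arm(series="31 -26 0 0 0 -6.6;62 -52 0 0 0 -13.2;93 -78 0 0 0 -19.8;124 -104 0 0 0 -26.4;155 -130 0 0 0 -33;186 -156 0 0 0 -39.6;217 -182 0 0 0 -46.2;248 -208 0 0 0 -52.8", jaw=0.7, newtons=25)

```text
time: 1.27
position: [0.3625, -0.3217, 0.2448]
tool_rot: [0.816, 0.578, 0.0, 0.0]
ft_force: [1.8, 0.4, -0.0]
grip_width: 0.0612
grip_force: 0.0
```

Request:
move_arm(series="38 9 10 0 0 0;76 18 20 0 0 0;114 27 30 0 0 0;152 36 40 0 0 0;190 45 50 0 0 0;228 54 60 0 0 0;266 63 70 0 0 0;304 72 80 0 0 0")

```text
time: 1.93
position: [0.5332, -0.0598, 0.1643]
tool_rot: [0.818, 0.576, 0.0, 0.0]
ft_force: [0.7, -1.0, -0.2]
grip_width: 0.0609
grip_force: 0.0
```

Request:
move_arm(series="38 9 0 0 0 0;76 18 0 0 0 0;114 27 0 0 0 0;152 36 0 0 0 0;169 40 0 0 0 0;169 40 0 0 0 0;169 40 0 0 0 0")

```text
time: 2.52
position: [0.6269, 0.085, 0.1643]
tool_rot: [0.817, 0.576, -0.0, 0.0]
ft_force: [-0.7, 0.3, 0.2]
grip_width: 0.061
grip_force: 0.0
```

```bash
python3 - <<'E'
from h import *
from scipy.spatial.transform import Rotation as R
p=robot.camera("wrist"); cv2.imwrite("pics/w1.png",p['img'][:,:,::-1])
o=robot.get_obs(); M=R.from_quat(o['tool_rot']).as_matrix(); print(o['position'],M.round(3).tolist(),np.degrees(np.arctan2(M[1,0],M[0,0])))
for r in robot.tip_of(p,"cartridge"): print(r['xyz'],r['p'])
a=np.radians(70.3)
for f in [(0,0,.08),(.025,0,.08),(-.025,0,.08),(.045,0,.01),(-.045,0,.01)]:
    print(f,proj(p,[.625+f[0]*np.cos(a),.087+f[0]*np.sin(a),f[2]]).round(0))
E
```

```text
[0.62623228 0.08394351 0.16424711] [[0.337, 0.942, -0.001], [0.942, -0.337, -0.001], [-0.001, -0.001, -1.0]] 70.3120395622857
[0.6552, 0.2137, 0.0028] 0.83
[0.6217, 0.0861, 0.0023] 0.77
[0.5256, 0.205, 0.0027] 0.58
(0, 0, 0.08) [254. 206.]
(0.025, 0, 0.08) [254. 171.]
(-0.025, 0, 0.08) [254. 240.]
(0.045, 0, 0.01) [254. 131.]
(-0.045, 0, 0.01) [254. 230.]
```

View pics/w1.png

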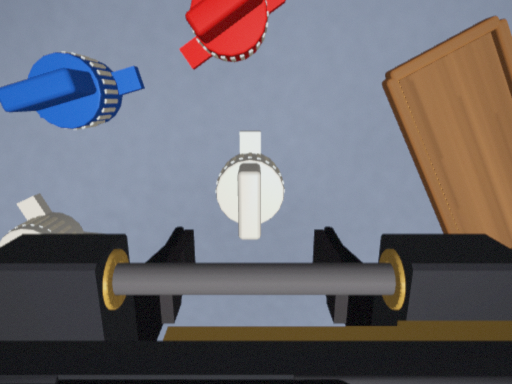

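The wrist picture shows the white bar upright at column 250, rows 166–239, about 4 mm left of the finger middle. The gripper angle matches. I'll correct this, descend and grip.

Request:
move_arm(series="3 -4 15 0 0 0;3 -4 38 0 0 0;3 -4 60 0 0 0;3 -4 80 0 0 0;3 -4 92 0 0 0;3 -4 92 0 0 0;3 -4 92 0 0 0")

```text
time: 3.2
position: [0.6236, 0.0872, 0.0723]
tool_rot: [0.818, 0.575, -0.001, -0.0]
ft_force: [-0.2, -0.5, 1.2]
grip_width: 0.061
grip_force: 0.0
```

Request:
move_arm(series="0 0 0 0 0 0;0 0 0 0 0 0;0 0 0 0 0 0;0 0 0 0 0 0;0 0 0 0 0 0;0 0 0 0 0 0;0 0 0 0 0 0;0 0 0 0 0 0", jaw=0, newtons=30)

```text
time: 3.87
position: [0.6242, 0.0883, 0.0726]
tool_rot: [0.818, 0.576, 0.0, 0.0]
ft_force: [1.6, -0.3, -1.0]
grip_width: 0.0159
grip_force: 29.8
```

Request:
move_arm(series="0 0 -15 0 0 0;0 0 -40 0 0 0;0 0 -75 0 0 0;-20 -2 -100 0 0 0;-50 -6 -108 0 0 -2;-85 -10 -108 0 0 -6;-120 -14 -108 0 0 -11;-155 -18 -108 0 0 -11")

```text
time: 4.53
position: [0.5538, -0.0524, 0.1807]
tool_rot: [0.758, 0.653, -0.0, 0.0]
ft_force: [0.2, -0.5, -1.5]
grip_width: 0.0159
grip_force: 30.0
```

```bash
python3 - <<'E'
from h import *
from scipy.spatial.transform import Rotation as R
o=robot.get_obs(); M=R.from_quat(o['tool_rot']).as_matrix(); d=np.array([.507,-.148,0])-o['position']
print(o['position'],np.degrees(np.arctan2(M[1,0],M[0,0])),M.T@d*1000)
E
```

```text
[ 0.55376184 -0.05236198  0.18069915] 81.50455855673293 [-101.47356203  -32.10678051  180.71456545]
```

Request:
move_arm(series="-30 -10 0 0 0 0;-65 -21 0 0 0 0;-90 -28 0 0 0 0;-101 -32 0 0 0 0;-101 -32 0 0 0 0;-101 -32 0 0 0 0;-101 -32 0 0 0 0")

```text
time: 5.12
position: [0.5082, -0.1455, 0.1805]
tool_rot: [0.759, 0.651, 0.0, -0.0]
ft_force: [-0.1, -0.5, -1.1]
grip_width: 0.0158
grip_force: 30.0
```

```bash
python3 - <<'E'
from h import *
from scipy.spatial.transform import Rotation as R
o=robot.get_obs(); M=R.from_quat(o['tool_rot']).as_matrix(); d=np.array([.507,-.148,0])-o['position']
print(o['position'],np.degrees(np.arctan2(M[1,0],M[0,0])),M.T@d*1000)
p=robot.camera("wrist"); w=p['img'].copy()
a=np.radians(81.3);c,s=np.cos(a),np.sin(a)
def P(x,y,z): return proj(p,[.507+c*x-s*y,-.148+s*x+c*y,z]).astype(int)
for L in [[(.053,.018),(.053,-.018)],[(.053,.018),(.031,.018)],[(.053,-.018),(.031,-.018)],[(-.053,.018),(-.053,-.018)],[(-.075,.075),(.075,.075)],[(.075,.075),(.075,-.075)],[(.075,-.075),(-.075,-.075)]]:
    cv2.line(w,tuple(map(int,P(*L[0],.066))),tuple(map(int,P(*L[1],.066))),(255,0,0),1)
t=o['position']; 
for sx in (.045,-.045):
  for f in (-.009,.009):
    q=t+M@[sx,f,.062]; cv2.circle(w,tuple(map(int,proj(p,q))),2,(0,160,0),-1)
s2=robot.camera("scene")['img']
cv2.imwrite("pics/w2.png",np.vstack([w,])[:,:,::-1]); cv2.imwrite("pics/s2.png",cv2.resize(s2[100:330,90:290],None,fx=2.5,fy=2.5)[:,:,::-1])
for r in robot.tip_of(p,"socket"): print(r['xyz'],r['p'])
E
```

```text
[ 0.50821746 -0.14550782  0.18045611] 81.29500305096239 [ -2.78284771  -0.81208498 180.45413835]
```

View pics/w2.png

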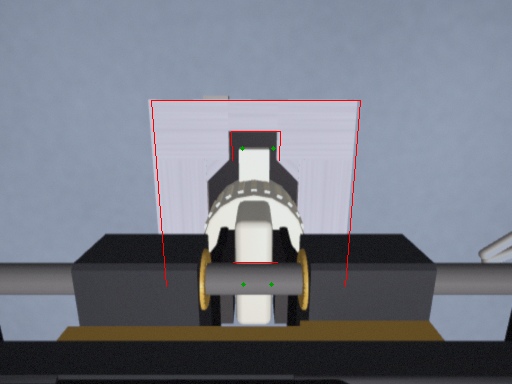

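View pics/s2.png

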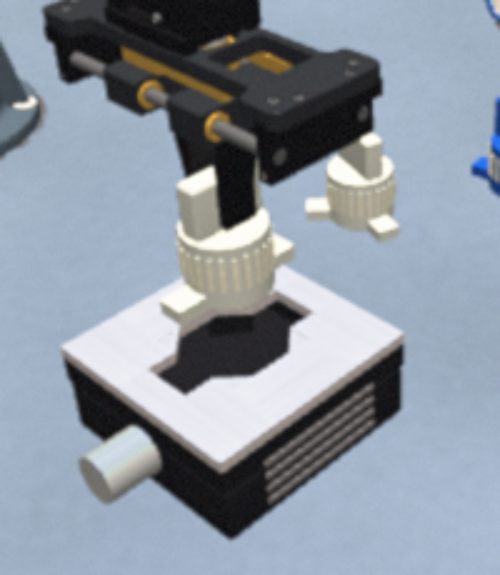

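The wrist picture shows the lug (columns 238–270) pointing into the notch (columns 230–277), with the drawn socket outline fitting the image. The scene picture shows the cartridge upright above the hole. I'll insert it with a −3 mm x correction.

Request:
move_arm(series="-3 0 0 0 0 0;-3 0 12 0 0 0;-3 0 24 0 0 0;-3 0 36 0 0 0;-3 0 46 0 0 0;-3 0 54 0 0 0;-3 0 60 0 0 0;-3 0 60 0 0 0")

```text
time: 5.93
position: [0.5069, -0.1491, 0.1193]
tool_rot: [0.759, 0.651, -0.0, -0.001]
ft_force: [-0.3, 0.1, -0.8]
grip_width: 0.0154
grip_force: 30.0
```

Request:
move_arm(series="0 0 2 0 0 0;0 0 4 0 0 0;0 0 6 0 0 0;0 0 7 0 0 0;0 0 7 0 0 0;0 0 7 0 0 0;0 0 7 0 0 0")

```text
time: 6.52
position: [0.5075, -0.1495, 0.1137]
tool_rot: [0.759, 0.651, 0.0, 0.0]
ft_force: [-0.9, 0.2, -1.7]
grip_width: 0.0159
grip_force: 30.0
```

Request:
move_arm(series="0 0 1 0 0 0;0 0 2 0 0 0;0 0 2.5 0 0 0;0 0 2.5 0 0 0;0 0 2.5 0 0 0")

```text
time: 6.93
position: [0.5078, -0.1497, 0.1124]
tool_rot: [0.759, 0.651, 0.0, 0.001]
ft_force: [-1.9, 1.4, 7.0]
grip_width: 0.0161
grip_force: 30.0
```

Contact force is 7 N at the expected height, so it is home. Now the clockwise twist, which is +z in the tool frame.

Request:
move_arm(series="0 0 -0.5 0 0 5;0 0 -0.5 0 0 11;0 0 -0.5 0 0 17;0 0 -0.5 0 0 23;0 0 -0.5 0 0 29;0 0 -0.5 0 0 35;0 0 -0.5 0 0 41;0 0 -0.5 0 0 46")

```text
time: 7.6
position: [0.507, -0.1494, 0.1124]
tool_rot: [0.954, 0.301, -0.0, -0.0]
ft_force: [-1.7, 0.5, 6.2]
grip_width: 0.016
grip_force: 30.0
```

Request:
move_arm(series="0 0 0 0 0 6;0 0 0 0 0 12;0 0 0 0 0 18;0 0 0 0 0 24;0 0 0 0 0 30;0 0 0 0 0 36;0 0 0 0 0 40;0 0 0 0 0 40")

```text
time: 8.27
position: [0.5073, -0.1492, 0.1124]
tool_rot: [0.999, -0.043, -0.0, -0.0]
ft_force: [-1.2, 0.8, 5.2]
grip_width: 0.0159
grip_force: 30.0
```

```bash
python3 - <<'E'
from h import *
o=robot.get_obs(); print(o['position'],o['tool_rot'],o['ft_force'],o['moment'],o['grip_width'],o['grip_force'])
from scipy.spatial.transform import Rotation as R
M=R.from_quat(o['tool_rot']).as_matrix(); print(np.degrees(np.arctan2(M[1,0],M[0,0])))
E
```

```text
[ 0.50729067 -0.14915646  0.11239374] [ 9.99091332e-01 -4.26199045e-02 -1.64174147e-05 -2.32714345e-04] [-1.24518762  0.76254886  5.22769122] [ 0.34655246  0.23256196 -0.07050324] 0.015889770901011506 29.975423645228148
-4.885360500236077
```

Turned 86° with little resistance. Release, lift and check.

Request:
move_arm(series="0 0 0 0 0 0;0 0 0 0 0 0;0 0 0 0 0 0;0 0 0 0 0 0;0 0 0 0 0 0;0 0 0 0 0 0", jaw=0.6)

```text
time: 8.77
position: [0.5074, -0.1495, 0.1114]
tool_rot: [0.999, -0.041, -0.0, -0.0]
ft_force: [-0.0, -1.1, 0.4]
grip_width: 0.0468
grip_force: 0.0
```

Request:
move_arm(series="0 0 -8 0 0 0;0 0 -25 0 0 0;0 0 -50 0 0 0;0 0 -85 0 0 0;-35 0 -110 0 0 0;-70 0 -110 0 0 0;-100 0 -110 0 0 0;-100 0 -110 0 0 0")

```text
time: 9.43
position: [0.4012, -0.1382, 0.2218]
tool_rot: [0.999, -0.042, -0.003, -0.002]
ft_force: [-0.1, 0.6, -0.3]
grip_width: 0.0525
grip_force: 0.0
```

```bash
python3 - <<'E'
from h import *
s=robot.camera("scene"); t=robot.camera("top")
A=cv2.resize(s['img'][160:320,90:290],(500,400)); B=cv2.resize(t['img'][165:270,285:395],(300,286)); B=cv2.copyMakeBorder(B,0,114,0,0,cv2.BORDER_CONSTANT)
cv2.imwrite("pics/f.png",np.hstack([A,B])[:,:,::-1])
for p in (s,t):
    for n in ("cartridge","other_cartridge"):
        for r in robot.tip_of(p,n): print(n,r['xyz'],r['p'])
E
```

```text
cartridge [0.6539, 0.2137, 0.0004] 0.76
cartridge [0.5238, 0.2027, 0.0016] 0.76
cartridge [0.5045, -0.1514, 0.0419] 0.64
other_cartridge [0.4316, 0.0986, 0.0018] 0.67
cartridge [0.6532, 0.212, -0.0014] 0.97
cartridge [0.524, 0.2038, 0.0011] 0.85
cartridge [0.5057, -0.1529, 0.0423] 0.83
other_cartridge [0.4367, 0.0938, 0.0026] 0.91
```

View pics/f.png

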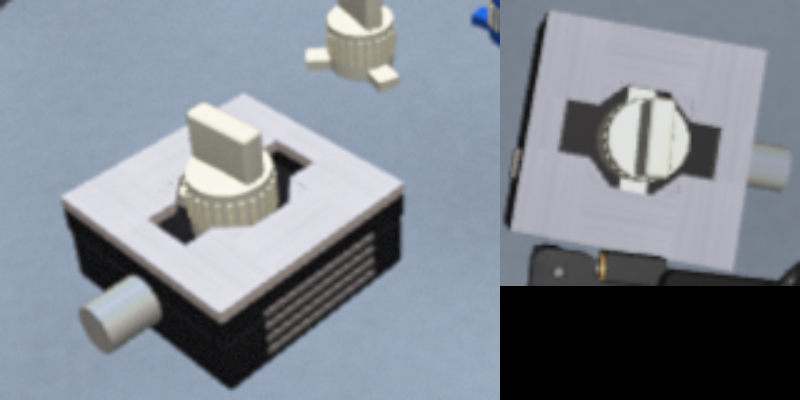

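The cartridge sits upright in the socket at drum centre (650,140), its lugs are turned across the empty notches, and the gripper is clear. The three-lugged cartridge has not moved.

```bash
python3 -c "
from rig import robot
print(robot.hand_in())"
```

```text
the job is handed in; nothing more can be done
None
```

The two-lugged cartridge is home in the socket, twisted about 86° clockwise so it is locked, and released; the three-lugged one stands where it was, and the job is handed in (no verdict came back).

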